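# Swap the blank segment and hold it in the trigger clamp

## Robot

A 7-joint arm with a two-finger parallel gripper is mounted at the origin on a cart in front of the work surface, level with it; the furniture and walls round the work are solid. World frame = base frame: x ahead of the robot, y to its left, z up, the work surface at z = 0. Lengths are in m, angles in rad, forces in N, time in s.
With the tool pointing down it reaches from about 0.425 to 0.925 m from the base axis. Payload 6.8 kg.
Tool frame: the origin (TCP) lies on the mounting face of the last link; the fingertips stand 173 mm ahead of it and the grasp point (between the pads) lies 155 mm ahead of it; z points along the fingers, y is the line along which they close (so a half turn about z gives the same grasp; the last joint's range is limited). The gripper opens to 85 mm and grips with 20 to 120 N. Pads are 22 mm wide; open, the fingers measure 114 mm over their backs; the gripper's body (76 mm by 85 mm) begins 54 mm behind the grasp point. The pads swing forward as they close: fully open they stand 13 mm farther back than shut.
Start: joints at [0.996, 0.477, 0.022, 1.555, -0.011, 1.109, -0.083], TCP at [0.304, -0.603, 0.405] pointing down, gripper open.
Joint ranges: [-2.96, 2.96], [-0.34, 2.1], [-1.41, 1.46], [0.24, 2.44], [-1.37, 4.51], [0.17, 1.92], [-2.96, 2.96]. Speed limits (rad/s): [2.39, 2.39, 3.14, 3.14, 3.14, 3.14, 3.14].

## Interface

Orientations are given as a unit quaternion [w, x, y, z].
In Python, from station import bot gives the robot as it stands. The module is installed in compiled form; this text tells all that it offers.
- The arm moves only by the shell command python3 -m pendant 'ROWS' [FORCE]. ROWS is JSON, a list of rows, each a list of 5 numbers: the finger opening in m, from 0 to 0.0854, then the shift along the tool's x, y, z in m, then the turn about the tool's z in degrees. In form: [[jaw, x, y, z, yaw], ...]. A call has 1 to 12 rows; each row shifts and turns the commanded pose from where the row before left it, along the tool's axes as they then stand; what a row does not reach is not made up. A row lasts 1/12 s, in which the tool goes at most 41.7 mm and 7.16 degrees, less where a joint would pass 70% of its speed; a pose out of reach is approached as far as the arm can. A call with a gripper value outside its range is refused whole. The fingers move at their own pace and stop on an object; FORCE is the grip in N (left out, the last holds). Time passes only in rows, so rows that do not move let the fingers close. It gives the time, the measured TCP pose, the force, the opening and the grip force at its end, in the units of the state.
- bot.get_obs(): the state, without advancing time (a new reading comes with each control period).
- bot.read_camera(name): name is "side" or "top"; returns (picture, depth): 420x560x3 uint8, blue, green, red; 420x560 float32, m along the optical axis (not along the pixel's ray), 0 where there is no reading.
- bot.camera_model(name): a dict with "intrinsics" (3x3 intrinsics, pixels), "R" (3x3) and "t" (3): a world point X has camera coordinates R X + t. Camera axes: x right, y down, z forward; pixel columns grow to the right and rows downward; lengths in m; the calibration is good to about 2 mm. A picture is of the moment at which its call begins. camera_model takes no time and is no camera call.
- bot.hand_in(): hands the job in; it is judged then, once.
Trained networks look in the newest picture that a camera, given by its name, has taken for a name from the list of things; names that differ only in an ending like _2 or _b are one class to them, and where a whole thing is asked for, a point or a joint stands for the part that bears it (a point fixed in the world has none). Each returns a list of dicts, best first, with "score" (0 to 1); they miss things now and then, are a little off and sometimes report something else, mostly with a low value. They report only what shows in the picture. A call takes as long as a camera call.
- bot.boxes_of(name, camera): "at" ([column, row] in pixels, amid what is visible of it).
- bot.trace(name, camera): "mask" (420x560 bool, what is visible of it) and "at" ([column, row] in pixels, amid what is visible of it).
- bot.pinpoint(name, camera): "at" ([column, row] in pixels: a listed point, or the origin of a listed thing).
The state is a dict: "t": time; "q": joint angles; "joint_vel": joint speeds; "joint_torque": joint torques, N m; "eef_pos": TCP position; "tool_rot": TCP orientation; "contact_force": force on the tool from outside, world axes, zero at the start; "torque": the same for the moment, N m; "gripper_width": opening from 0.0 (shut) to 1.0 (fully open); "grasp_force": force on a finger pad.
Only numpy, scipy, OpenCV 4.12 (cv2) and the standard library are available. Lean on these libraries where they do the work, as an engineer would, in place of code of your own. Each camera call takes 0.05 s, during which the arm holds its last target. There are 200 camera calls.

## Task

A dark-and-light blank for a pepper mill is being built up in the bench trigger clamp, but a second dark segment was laid in its bed where a light one belongs: put that dark segment back into the tray with the dark segments, take the loose light segment from the tray with the light ones, and lay it squarely in the bed, drilled faces towards pad and fence, between the guide rails. Then pump the orange trigger against the black handle, gently, until the sprung pad has pushed the light segment tight up against the dark one at the fence. Finish with the hand still squeezing the trigger so that the pad keeps pressing firmly, with about 15 N (its spring some 3 mm in, never closed right up), not touching the segment itself, and leave the other things on the worktop where they stand.

Things in the scene. Friction and masses are not known exactly. Their poses are not given: they have to be found in the camera images.
- clamp: Bench trigger clamp, fixed: plywood board 370 x 150 x 15 mm, origin under its centre. Its +x is the way the push rod presses, z up; 'clamp' coordinates (mm) below are in this frame. At the +x end a wooden fence with a dark segment fixed before it, bare face at x = 117. Clamp body with upright handle and trigger at x = -118 to -40; above z = 103 only handle and trigger stand up.
- bed_spot (a point): Point on the board top (clamp x = 97, y = 0, z = 15) where the centre of a segment's underside is when it bears on the fixed dark segment; axes as the clamp's. The bed lies between two guide rails along x, 10 mm high, inner sides at y = +-30, their tops chamfered from y = 30 at z = 19 to y = 36 at z = 25.
- squeeze_point (a point): Clamp x = -88, y = 0, z = 136: midway between the back of the rigid black handle (x = -104 to -86, 26 mm wide, top z = 162) and the trigger's front when fully squeezed. A gripper centred here, closing along the clamp's x and opened over 72 mm to pass the let-go trigger, meets the trigger first and the handle only at the end of the stroke.
- trigger_angle (a joint): Orange trigger in rad: 0 let go (spring return), 0.34 fully squeezed. Pin at clamp x = -75, z = 92. At z = 136 its front is at x = -55 let go, -72 squeezed: 49 and 32 mm over handle and trigger. Each full squeeze drives the rod 10 mm by a pawl in teeth of 5 mm pitch (its first part is idle); let right go, the trigger returns and the rod stays to within about 1 mm.
- trigger: The trigger as a body, origin on its pin. Its finger part is an orange bar 10 mm thick, 20 wide, reaching 18 to 62 mm from the pin. Pushed 45 mm from the pin it takes 6 to 8 N to pump; once the pad bears, 19 N on the trigger gives about 13 N at the pad, 26 N about 20 N. Let go, the pressure is gone and the rod slips back some 3 mm, so it has to be held.
- trigger_face (a point): Middle of the trigger's front face, 45 mm from the pin, where the finger pushes.
- push_rod (a joint): Advance of the toothed push rod in m: 0 drawn right back, at most 0.055, starts at 0 to 0.008. It has a friction brake and moves by pumping the trigger.
- press_pad: Orange pad with black rubber face, 44 x 44 mm, sprung on the rod's front end. Origin: centre of its front face; with the spring free that is at clamp x = 43 mm + rod advance, z = 41. Spring 5 N per mm, closed up at 8 mm (40 N); 15 N is 3 mm in.
- segment_dark: Loose dark-brown wooden segment, 40 mm along its x, 52 x 52 mm across, a drilled hole in both 52 x 52 faces (+-x), about 80 g. Origin: centre of its underside. Starts in the clamp's bed, its x along the clamp's x.
- segment_light: Loose light wooden segment, same size, about 75 g, same origin and axes. Starts in the free half of the tray of light segments, its x roughly along the tray's x.
- tray_dark: Grey low tray, fixed, 145 (x) x 115 (y) mm, walls 3 mm thick and 20 mm high, floor 3 mm; two dark segments are fixed at its +x end and a dark chip is on its -x wall. Origin: centre of its underside. The trays change sides between runs.
- tray_light: The same tray with two light segments fixed at its +x end and a light chip on its -x wall.
- dark_slot (a point): Centre of the free half of tray_dark on its inner floor (tray x = -22, z = 3 mm); free floor from tray x = -69 to +27 mm, 109 mm wide.
- light_slot (a point): The same point of tray_light.
- pepper_mill: Finished wooden pepper mill, 52 mm wide, 173 mm high; bystander, origin under its centre.
- kitchen_timer: Red and white round timer, 64 mm wide, 49 mm high; bystander.
- tape_roll: Roll of tape lying flat, 98 mm, 25 mm high; bystander.
- clip_jar: Clip-top glass jar, 115 x 95 x 117 mm; bystander.
- cup: Pale grey espresso cup with a gold handle, 74 mm high; bystander.

How it is judged:
By the outcome, as a careful person would: the job done as asked, in the order asked, and still so for the second after the job is handed in, while the arm keeps its last pose, push and grip.
It also fails if it takes over 72 s, if anything falls off the work surface, if the arm or the gripper's body presses on something with over 40 N, if the wrist force passes 120 N, or if a joint passes its speed limit or range.

## Working session

There is one attempt and no reset: what is moved stays moved. The work goes in short steps, Python scripts to look and compute and a shell command to move; the robot and the scene stay as the last step left them, time stands still between calls to the robot, and variables do not carry over. Pictures are saved under pics/ and viewed, at most 10 in all, crops included, and the job is handed in when it is done.

```bash
mkdir -p pics; cat > h.py <<'E'
import numpy as np, cv2
from station import bot
def world(cam,px,depth=None,z=None):
    m=bot.camera_model(cam);K=np.array(m["intrinsics"]);R=np.array(m["R"]);t=np.array(m["t"])
    r=np.linalg.inv(K)@np.array([px[0],px[1],1.])
    if z is not None:
        c=-R.T@t; d=R.T@r; return c+d*(z-c[2])/d[2]
    return R.T@(r*depth-t)
def cloud(cam,D):
    m=bot.camera_model(cam);K=np.array(m["intrinsics"]);R=np.array(m["R"]);t=np.array(m["t"])
    v,u=np.mgrid[:D.shape[0],:D.shape[1]]
    r=np.stack([u,v,np.ones_like(u)],-1)@np.linalg.inv(K).T
    P=(r*D[...,None]-t)@R
    P[D==0]=np.nan
    return P
E
python3 - <<'E'
from h import *
for c in("top","side"):
    im,D=bot.read_camera(c);cv2.imwrite(f"pics/{c}0.png",im);np.save(f"{c}D.npy",D)
    P=cloud(c,D)
    for n in["clamp","segment_dark","segment_light","tray_dark","tray_light","trigger","bed_spot","squeeze_point","dark_slot","light_slot","press_pad","pepper_mill","clip_jar","cup","kitchen_timer","tape_roll"]:
        for r in bot.pinpoint(n,c)[:2]:
            u,v=np.round(r["at"]).astype(int)
            print(c,n,round(r["score"],2),r["at"],P[v,u].round(3) if 0<=v<420 and 0<=u<560 else None)
print(bot.get_obs())
E
```

```text
top clamp 0.73 [282.6, 235.9] [0.499 0.022 0.06 ]
top clamp 0.39 [256.6, 230.0] [0.52  0.105 0.069]
top segment_dark 0.81 [257.6, 230.9] [0.517 0.102 0.064]
top segment_dark 0.71 [266.7, 231.2] [0.516 0.073 0.067]
top segment_light 0.61 [189.9, 250.1] [0.464 0.325 0.048]
top tray_dark 0.66 [409.4, 179.5] [ 0.688 -0.417 -0.004]
top tray_dark 0.56 [393.5, 226.1] [ 0.529 -0.351  0.002]
top tray_light 0.19 [309.3, 237.8] [ 0.478 -0.057  0.163]
top trigger 0.4 [300.9, 234.6] [ 0.494 -0.035  0.111]
top bed_spot 0.81 [253.5, 227.7] [0.528 0.115 0.062]
top squeeze_point 0.95 [309.0, 235.2] [ 0.487 -0.058  0.165]
top dark_slot 0.71 [257.3, 232.3] [0.514 0.106 0.063]
top light_slot 0.91 [185.4, 251.9] [0.457 0.34  0.055]
top light_slot 0.69 [319.7, 169.4] [ 0.723 -0.107  0.048]
top press_pad 0.47 [268.2, 228.5] [0.526 0.07  0.064]
top pepper_mill 0.79 [258.5, 167.3] [0.735 0.1   0.054]
top clip_jar 0.58 [213.6, 177.3] [0.689 0.236 0.111]
top cup 0.8 [370.5, 171.9] [ 0.719 -0.282  0.005]
top kitchen_timer 0.59 [301.2, 235.0] [ 0.494 -0.035  0.111]
top kitchen_timer 0.54 [318.7, 169.2] [ 0.724 -
[... 1243 characters left out ...]
219,  0.02239692,  1.55539659, -0.01151091,
        1.1092692 , -0.08311213]), 'joint_vel': array([-8.61743411e-04,  1.68758809e-04,  1.37310483e-03,  1.06196601e-03,
        1.21306872e-03, -1.96106539e-03, -7.94287328e-05]), 'joint_torque': array([ 2.05104106e-04, -5.96310818e+01,  1.60646137e+00, -2.81531936e+01,
        1.24807953e-02,  1.68390514e-03, -6.47361418e-06]), 'eef_pos': array([ 0.30376984, -0.60280686,  0.4047011 ]), 'tool_rot': array([1.67608946e-05, 9.72893032e-01, 2.31255590e-01, 1.83222851e-05]), 'contact_force': array([-0.53730569, -0.70398641, -0.21690532]), 'torque': array([-0.04535441,  0.02103352,  0.00736014]), 'grasp_force': 0.0, 'gripper_width': 1.002164678217699}
```

```bash
python3 - <<'E'
from h import *
im=cv2.imread("pics/top0.png");cv2.imwrite("pics/top0c.png",cv2.resize(im[130:290,150:450],None,fx=2.66,fy=2.66,interpolation=cv2.INTER_CUBIC))
im=cv2.imread("pics/side0.png");cv2.imwrite("pics/side0c.png",cv2.resize(im[150:370,150:420],None,fx=2.7,fy=2.7,interpolation=cv2.INTER_CUBIC))
E
```

```text
(no output)
```

View pics/top0c.png

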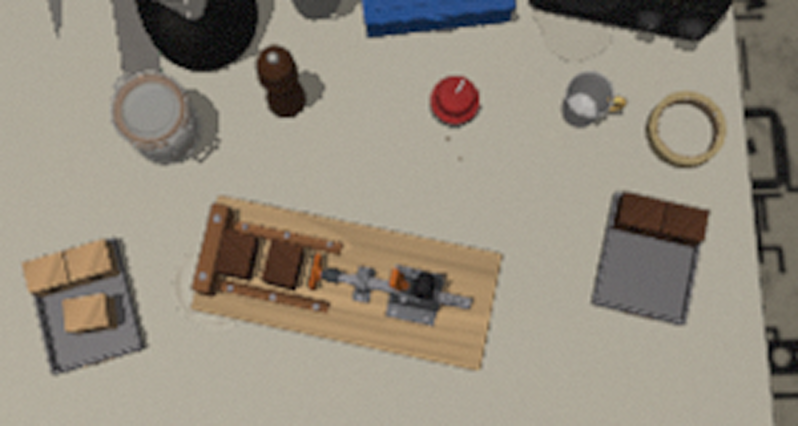

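View pics/side0c.png

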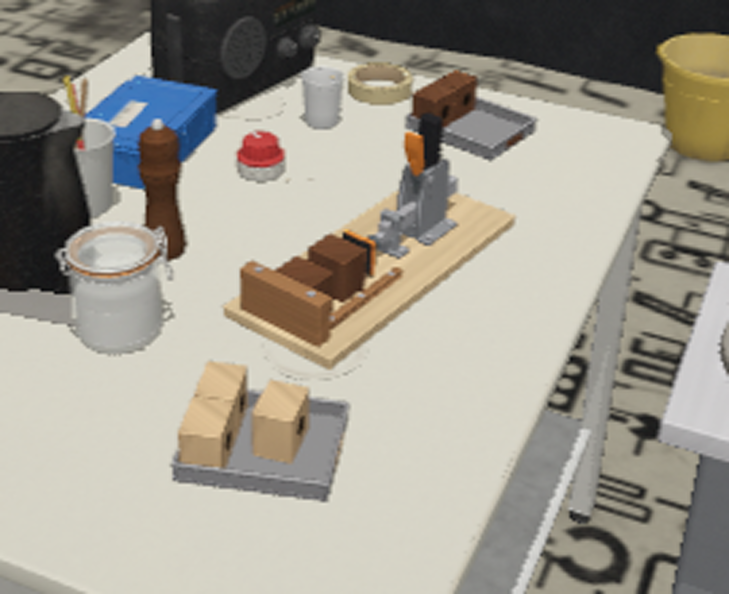

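```bash
cat > fit.py <<'E'
from h import *
def rect(P,box,z0,z1,lab):
    m=(P[...,0]>box[0])&(P[...,0]<box[1])&(P[...,1]>box[2])&(P[...,1]<box[3])&(P[...,2]>z0)&(P[...,2]<z1)
    n,L,S,_=cv2.connectedComponentsWithStats(m.astype(np.uint8))
    for i in range(1,n):
        if S[i,4]<25: continue
        q=P[L==i][:,:2].astype(np.float32)*1000
        (c,w,a)=cv2.minAreaRect(q)
        print(lab,S[i,4],np.round(c,1),np.round(w,1),round(a,1),"mean",q.mean(0).round(1),"z",np.median(P[L==i][:,2]).round(4))
E
python3 - <<'E'
from fit import *
P=cloud("top",np.load("topD.npy"))
Q=P
rect(P,(.35,.62,-.17,.24),.008,.2,"clamp")
rect(P,(.35,.62,-.17,.24),.010,.022,"board")
rect(P,(.35,.62,-.17,.24),.055,.2,"clamp hi")
rect(P,(.35,.62,.24,.5),.01,.2,"trayL")
rect(P,(.35,.62,.24,.5),.045,.2,"segL")
rect(P,(.4,.62,-.5,-.25),.01,.2,"trayD")
rect(P,(.4,.62,-.5,-.25),.045,.2,"segD")
for n,z in[("clamp",0),("bed_spot",.015),("squeeze_point",.136),("segment_dark",.015)]:
  pass
m=bot.camera_model("top");print("campos",-np.array(m["R"]).T@m["t"])
im=cv2.imread("pics/top0.png");hsv=cv2.cvtColor(im,cv2.COLOR_BGR2HSV)
# board corners from image crop
for c in[(220,195),(503,250),(192,312),(479,369)]:
    print("corner",world("top",(150+c[0]/2.66,130+c[1]/2.66),z=.015).round(4))
for c in[(120,238),(145,348),(54,373),(614,192),(592,305),(686,323)]:
    print("traycorner",world("top",(150+c[0]/2.66,130+c[1]/2.66),z=.02).round(4))
E
```

```text
clamp 4967 [509.1  35. ] [370.  150.6] 76.3 mean [506.   34.6] z 0.0169
board 3279 [509.1  35. ] [370.  150.6] 76.3 mean [499.5   8.7] z 0.0152
clamp hi 451 [543.4 178.7] [ 62.7 109.2] 75.3 mean [544.  183.5] z 0.0679
clamp hi 207 [527.3 111.5] [40.5 51.8] 74.2 mean [526.8 110.8] z 0.0666
clamp hi 37 [517.   72.5] [10.1 40.3] 76.8 mean [517.2  73.1] z 0.0618
clamp hi 36 [501.7  11.2] [20.3 23.9] 54.5 mean [503.1  11.8] z 0.0637
clamp hi 272 [486.7 -61.3] [106.1  35.9] 78.8 mean [484.8 -52.1] z 0.1007
trayL 678 [486.5 365. ] [145.  117.4] 15.5 mean [512.7 367.9] z 0.0521
trayL 258 [474.9 352.5] [40.4 52.6] 7.1 mean [474.1 349. ] z 0.0539
segL 409 [533.2 376.9] [ 40.6 105.5] 14.8 mean [532.7 375.9] z 0.0544
segL 209 [475.  352.1] [40.  52.4] 7.9 mean [474.9 352.1] z 0.0548
trayD 689 [ 526.6 -344.9] [117.  147.1] 74.8 mean [ 551.5 -348.5] z 0.0522
segD 414 [ 571.9 -356.6] [105.4  41.2] 74.8 mean [ 571.  -356.7] z 0.0546
campos [ 0.34492405 -0.01257209  1.31026157]
corner [0.6215 0.1915 0.015 ]
corner [ 0.5394 -0.1654  0.015 ]
corner [0.473  0.2269 0.015 ]
corner [ 0.3922 -0.1281  0.015 ]
traycorner [0.5689 0.3177 0.02  ]
traycorner [0.4296 0.2843 0.02  ]
traycorner [0.4021 0.397  0.02  ]
traycorner [ 0.6083 -0.3085  0.02  ]
traycorner [ 0.4664 -0.2711  0.02  ]
traycorner [ 0.4408 -0.3848  0.02  ]
```

```bash
cat > go.py <<'E'
# usage: go.py x y z(grasp) phi  [mm, deg] -> turn then shift in tool axes after the turn
import sys
from h import *
from scipy.spatial.transform import Rotation as Ro
x,y,z,phi=map(float,sys.argv[1:5])
o=bot.get_obs();w,a,b,c=o["tool_rot"];R=Ro.from_quat([a,b,c,w]).as_matrix()
p0=np.degrees(np.arctan2(R[1,0],R[0,0]));turn=(p0-phi+180)%360-180
f=np.radians(phi);d=np.array([x,y,z+155])-o["eef_pos"]*1000
print("t",round(o["t"],2),"phi",p0.round(2),"turn",round(turn,2),"shift mm",np.round([d[0]*np.cos(f)+d[1]*np.sin(f),d[0]*np.sin(f)-d[1]*np.cos(f),-d[2]],1),"q7",o["q"][6].round(2),"F",o["contact_force"].round(1),"w",round(o["gripper_width"]*85.4,1),"gf",round(o["grasp_force"],1))
E
python3 go.py 527.3 111.5 150 75
```

```text
t 1.7 phi 26.74 turn -48.26 shift mm [747.8  31.   99.7] q7 -0.08 F [-0.5 -0.7 -0.2] w 85.6 gf 0.0
```

```bash
python3 -m pendant '[[0.085,0,0,0,-6.9],[0.085,0,0,0,-6.9],[0.085,0,0,0,-6.9],[0.085,0,0,0,-6.9],[0.085,0,0,0,-6.9],[0.085,0,0,0,-6.9],[0.085,0,0,0,-6.9]]' 20
python3 -m pendant '[[0.085,0.031,0.0013,0,0],[0.085,0.031,0.0013,0,0],[0.085,0.031,0.0013,0,0],[0.085,0.031,0.0013,0,0],[0.085,0.031,0.0013,0,0],[0.085,0.031,0.0013,0,0],[0.085,0.031,0.0013,0,0],[0.085,0.031,0.0013,0,0],[0.085,0.031,0.0013,0,0],[0.085,0.031,0.0013,0,0],[0.085,0.031,0.0013,0,0],[0.085,0.031,0.0013,0,0]]'
python3 -m pendant '[[0.085,0.031,0.0013,0,0],[0.085,0.031,0.0013,0,0],[0.085,0.031,0.0013,0,0],[0.085,0.031,0.0013,0,0],[0.085,0.031,0.0013,0,0],[0.085,0.031,0.0013,0,0],[0.085,0.031,0.0013,0,0],[0.085,0.031,0.0013,0,0],[0.085,0.031,0.0013,0.02,0],[0.085,0.031,0.0013,0.02,0],[0.085,0.031,0.0013,0.02,0],[0.085,0.031,0.0013,0.02,0]]'
python3 go.py 527.3 111.5 51 75
```

```text
t: 2.28
eef_pos: [0.3037, -0.6028, 0.4047]
tool_rot: [0.0, 0.791, 0.611, -0.0]
contact_force: [-0.1, -0.3, 0.1]
gripper_width: 0.995
grasp_force: 0.0
t: 3.28
eef_pos: [0.415, -0.246, 0.405]
tool_rot: [0.0, 0.793, 0.609, 0.0]
contact_force: [0.9, 0.5, -0.6]
gripper_width: 0.993
grasp_force: 0.0
t: 4.28
eef_pos: [0.5263, 0.1093, 0.3241]
tool_rot: [0.0, 0.793, 0.609, 0.0]
contact_force: [0.7, -0.0, -0.2]
gripper_width: 0.998
grasp_force: 0.0
t 4.28 phi 75.01 turn 0.01 shift mm [  2.4   0.4 118.1] q7 -0.82 F [ 0.7 -0.  -0.2] w 85.2 gf 0.0
```

```bash
python3 -m pendant '[[0.085,0.002,0.0004,0.02,0],[0.085,0,0,0.025,0],[0.085,0,0,0.025,0],[0.085,0,0,0.025,0],[0.085,0,0,0.023,0],[0.085,0,0,0,0],[0.04,0,0,0,0],[0.04,0,0,0,0],[0.04,0,0,0,0],[0.04,0,0,0,0],[0.04,0,0,0,0],[0.04,0,0,0,0]]' 30; python3 go.py 527.3 111.5 51 75
```

```text
t: 5.28
eef_pos: [0.5276, 0.1101, 0.2085]
tool_rot: [0.001, 0.793, 0.609, 0.001]
contact_force: [-1.6, -0.6, 7.8]
gripper_width: 0.6
grasp_force: 33.0
t 5.28 phi 75.03 turn 0.03 shift mm [ 1.3 -0.7  2.5] q7 -0.94 F [-1.6 -0.6  7.8] w 51.3 gf 33.0
```

```bash
python3 -m pendant '[[0.04,0,0,-0.01,0],[0.04,0,0,-0.026,0],[0.04,0,0,-0.03,0],[0.04,0,0,-0.03,0],[0.04,0,0,-0.03,0],[0.04,0,0,-0.03,0],[0.04,0,0,-0.03,0],[0.04,0,0,-0.02,0]]'; python3 go.py 505.3 -339.2 120 75; python3 go.py 505.3 -339.2 120 -15
```

```text
t: 5.95
eef_pos: [0.5267, 0.11, 0.4168]
tool_rot: [0.001, 0.793, 0.609, 0.002]
contact_force: [0.7, -0.2, -1.0]
gripper_width: 0.601
grasp_force: 32.1
t 5.95 phi 75.06 turn 0.06 shift mm [-439.5   95.6  141.8] q7 -0.75 F [ 0.7 -0.2 -1. ] w 51.4 gf 32.1
t 5.95 phi 75.06 turn 90.06 shift mm [ 95.6 439.5 141.8] q7 -0.75 F [ 0.7 -0.2 -1. ] w 51.4 gf 32.1
```

```bash
python3 -m pendant '[[0.04,-0.022,0.0048,0,0],[0.04,-0.032,0.007,0,0],[0.04,-0.032,0.007,0,0],[0.04,-0.032,0.007,0,0],[0.04,-0.032,0.007,0,0],[0.04,-0.032,0.007,0,0],[0.04,-0.032,0.007,0,0],[0.04,-0.032,0.007,0,0],[0.04,-0.032,0.007,0,0],[0.04,-0.032,0.007,0,0],[0.04,-0.032,0.007,0,0],[0.04,-0.032,0.007,0,0]]'
python3 -m pendant '[[0.04,-0.032,0.007,0,0],[0.04,-0.032,0.007,0,0],[0.04,0,0,0.01,7],[0.04,0,0,0.01,7],[0.04,0,0,0.01,7],[0.04,0,0,0.01,7],[0.04,0,0,0.01,7],[0.04,0,0,0.01,7],[0.04,0,0,0.01,7],[0.04,0,0,0.01,7],[0.04,0,0,0.01,7],[0.04,0,0,0.01,7]]'
python3 -m pendant '[[0.04,0,0,0.01,7],[0.04,0,0,0.01,7],[0.04,0,0,0.01,6],[0.04,0,0,0,0]]'
python3 go.py 505.3 -339.2 40 -15
```

```text
t: 6.95
eef_pos: [0.5086, -0.274, 0.4138]
tool_rot: [0.0, 0.793, 0.609, 0.0]
contact_force: [0.6, 1.0, -0.8]
gripper_width: 0.603
grasp_force: 32.1
t: 7.95
eef_pos: [0.5062, -0.338, 0.3132]
tool_rot: [-0.0, 0.999, 0.041, 0.0]
contact_force: [-1.1, 0.4, -1.0]
gripper_width: 0.604
grasp_force: 32.0
t: 8.28
eef_pos: [0.5057, -0.3373, 0.2817]
tool_rot: [-0.001, 0.991, -0.132, -0.001]
contact_force: [0.0, 0.7, -1.0]
gripper_width: 0.606
grasp_force: 32.0
t 8.28 phi -15.13 turn -0.13 shift mm [ 0.1  1.9 86.7] q7 -1.35 F [ 0.   0.7 -1. ] w 51.7 gf 32.0
```

```bash
python3 -m pendant '[[0.04,0,0.002,0.02,0],[0.04,0,0,0.028,0],[0.04,0,0,0.022,0],[0.04,0,0,0.01,0],[0.04,0,0,0.004,0],[0.04,0,0,0,0],[0.065,0,0,0,0],[0.065,0,0,0,0],[0.065,0,0,0,0],[0.065,0,0,0,0]]'
python3 -m pendant '[[0.065,0,0,-0.02,0],[0.085,0,0,-0.03,0],[0.085,0,0,-0.03,0],[0.085,0,0,-0.03,0],[0.085,0,0,-0.03,0],[0.085,0,0,-0.03,0],[0.085,0,0,-0.03,0]]'
python3 go.py 475 352.1 200 -15;python3 go.py 475 352.1 200 187.9
```

```text
t: 9.12
eef_pos: [0.5063, -0.3403, 0.1998]
tool_rot: [0.0, 0.992, -0.13, 0.001]
contact_force: [0.9, 0.5, 0.3]
gripper_width: 0.757
grasp_force: 0.0
t: 9.7
eef_pos: [0.5055, -0.3399, 0.4009]
tool_rot: [0.0, 0.992, -0.13, 0.0]
contact_force: [0.3, -0.7, -0.2]
gripper_width: 0.995
grasp_force: 0.0
t 9.7 phi -14.94 turn 0.06 shift mm [-208.6 -660.5   45.9] q7 -1.34 F [ 0.3 -0.7 -0.2] w 85.0 gf 0.0
t 9.7 phi -14.94 turn 157.16 shift mm [-64.9 689.6  45.9] q7 -1.34 F [ 0.3 -0.7 -0.2] w 85.0 gf 0.0
```

```bash
python3 go.py 475 352.1 200 7.9; python3 -m pendant '[[0.085,0,0,0,-6],[0.085,0,0,0,-6],[0.085,0,0,0,-6],[0.085,0,0,0,-4.8]]'; python3 go.py 475 352.1 180 7.9
```

```text
t 9.7 phi -14.94 turn -22.84 shift mm [  64.9 -689.6   45.9] q7 -1.34 F [ 0.3 -0.7 -0.2] w 85.0 gf 0.0
t: 10.03
eef_pos: [0.5057, -0.3399, 0.3996]
tool_rot: [0.0, 0.997, 0.071, 0.0]
contact_force: [-0.2, 1.3, -0.6]
gripper_width: 0.993
grasp_force: 0.0
t 10.03 phi 8.16 turn 0.26 shift mm [  64.7 -689.7   64.6] q7 -0.97 F [-0.2  1.3 -0.6] w 84.8 gf 0.0
```

```bash
python3 -m pendant '[[0.085,0.003,-0.0315,0,0],[0.085,0.003,-0.0315,0,0],[0.085,0.003,-0.0315,0,0],[0.085,0.003,-0.0315,0,0],[0.085,0.003,-0.0315,0,0],[0.085,0.003,-0.0315,0,0],[0.085,0.003,-0.0315,0,0],[0.085,0.003,-0.0315,0,0],[0.085,0.003,-0.0315,0,0],[0.085,0.003,-0.0315,0,0],[0.085,0.003,-0.0315,0,0],[0.085,0.003,-0.0315,0,0]]'
python3 -m pendant '[[0.085,0.003,-0.0315,0,0],[0.085,0.003,-0.0315,0,0],[0.085,0.003,-0.0315,0,0],[0.085,0.003,-0.0315,0,0],[0.085,0.003,-0.0315,0.01,0],[0.085,0.003,-0.0315,0.01,0],[0.085,0.003,-0.0315,0.015,0],[0.085,0.003,-0.0315,0.015,0],[0.085,0.003,-0.0315,0.01,0],[0.085,0.003,-0.0315,0,0]]'
python3 go.py 475 352.1 40 7.9
```

```text
t: 11.03
eef_pos: [0.4895, 0.0408, 0.3994]
tool_rot: [0.0, 0.998, 0.068, 0.001]
contact_force: [1.3, 0.2, -1.0]
gripper_width: 0.996
grasp_force: 0.0
t: 11.87
eef_pos: [0.4758, 0.3562, 0.3367]
tool_rot: [0.001, 0.998, 0.068, -0.001]
contact_force: [1.0, -0.5, -0.0]
gripper_width: 0.995
grasp_force: 0.0
t 11.87 phi 7.84 turn -0.06 shift mm [ -1.4   4.  141.7] q7 -2.37 F [ 1.  -0.5 -0. ] w 85.0 gf 0.0
```

```bash
python3 -m pendant '[[0.085,-0.001,0.004,0.02,0],[0.085,0,0,0.03,0],[0.085,0,0,0.03,0],[0.085,0,0,0.03,0],[0.085,0,0,0.02,0],[0.085,0,0,0.01,0],[0.085,0,0,0,0],[0.04,0,0,0,0],[0.04,0,0,0,0],[0.04,0,0,0,0],[0.04,0,0,0,0],[0.04,0,0,0,0]]' 30; python3 go.py 475 352.1 40 7.9; python3 -m pendant '[[0.04,0,0,0,0],[0.04,0,0,-0.01,0],[0.04,0,0,-0.025,0],[0.04,0,0,-0.03,0],[0.04,0,0,-0.03,0],[0.04,0,0,-0.025,-5],[0.04,0,0,0,-7],[0.04,0,0,0,-7],[0.04,0,0,0,-7],[0.04,0,0,0,-7],[0.04,0,0,0,-7],[0.04,0,0,0,-7]]';  python3 -m pendant '[[0.04,0,0,0,-7],[0.04,0,0,0,-7],[0.04,0,0,0,-7],[0.04,0,0,0,0]]'; python3 go.py 530.5 123 130 76.4
```

```text
t: 12.87
eef_pos: [0.4769, 0.352, 0.2006]
tool_rot: [-0.001, 0.998, 0.068, 0.001]
contact_force: [0.7, -0.1, 7.3]
gripper_width: 0.602
grasp_force: 32.7
t 12.87 phi 7.83 turn -0.07 shift mm [-1.9 -0.4  5.6] q7 -2.45 F [ 0.7 -0.1  7.3] w 51.4 gf 32.7
t: 13.87
eef_pos: [0.4761, 0.3511, 0.3196]
tool_rot: [0.0, 0.886, 0.463, 0.0]
contact_force: [0.3, -0.3, -1.3]
gripper_width: 0.608
grasp_force: 31.9
t: 14.2
eef_pos: [0.4762, 0.351, 0.3194]
tool_rot: [0.0, 0.788, 0.616, 0.0]
contact_force: [0.0, -0.0, -1.2]
gripper_width: 0.601
grasp_force: 31.9
t 14.2 phi 76.06 turn -0.34 shift mm [-208.9  106.3   34.4] q7 -1.32 F [ 0.  -0.  -1.2] w 51.4 gf 31.9
```

```bash
python3 -m pendant '[[0.04,-0.019,0.0096,0,0],[0.04,-0.027,0.0138,0,0],[0.04,-0.027,0.0138,0,0],[0.04,-0.027,0.0138,0,0],[0.04,-0.027,0.0138,0,0],[0.04,-0.027,0.0138,0,0],[0.04,-0.027,0.0138,0.01,0],[0.04,-0.026,0,0.01,-0.34],[0.04,0,0,0.01,0],[0.04,0,0,0,0]]'; python3 go.py 530.9 124.4 54 76.4
```

```text
t: 15.03
eef_pos: [0.5144, 0.1258, 0.2874]
tool_rot: [-0.0, 0.789, 0.614, -0.002]
contact_force: [-0.3, 0.8, 0.2]
gripper_width: 0.604
grasp_force: 31.9
t 15.03 phi 75.8 turn -0.6 shift mm [ 2.5 16.3 78.4] q7 -0.94 F [-0.3  0.8  0.2] w 51.6 gf 31.9
```

```bash
python3 -m pendant '[[0.04,0.0025,0.0163,0,-0.6],[0.04,0,0,0,0],[0.04,0,0,0.02,0],[0.04,0,0,0.02,0],[0.04,0,0,0.01,0],[0.04,0,0,0,0]]'; python3 go.py 530.9 124.4 57.6 76.4
```

```text
t: 15.53
eef_pos: [0.5305, 0.1273, 0.2372]
tool_rot: [-0.001, 0.784, 0.621, -0.001]
contact_force: [-0.6, -0.3, -0.6]
gripper_width: 0.601
grasp_force: 31.9
t 15.53 phi 76.81 turn 0.41 shift mm [-2.7  1.1 24.6] q7 -0.98 F [-0.6 -0.3 -0.6] w 51.3 gf 31.9
```

```bash
python3 -m pendant '[[0.04,-0.0025,0.001,0.008,0.4],[0.04,0,0,0.008,0],[0.04,0,0,0.005,0],[0.04,0,0,0.003,0],[0.04,0,0,0,0]]'; python3 go.py 530.9 124.4 57.6 76.4
```

```text
t: 15.95
eef_pos: [0.5318, 0.1239, 0.2142]
tool_rot: [-0.0, 0.786, 0.618, -0.0]
contact_force: [0.2, 1.0, -0.6]
gripper_width: 0.604
grasp_force: 31.9
t 15.95 phi 76.38 turn -0.02 shift mm [ 0.3 -1.   1.6] q7 -1.0 F [ 0.2  1.  -0.6] w 51.6 gf 31.9
```

```bash
python3 -m pendant '[[0.04,0,0,0.0015,0],[0.04,0,0,0,0],[0.064,0,0,0,0],[0.064,0,0,0,0],[0.064,0,0,0,0],[0.085,0,0,-0.01,0],[0.085,0,0,-0.02,0],[0.085,0,0,-0.03,0],[0.085,0,0,-0.035,0],[0.085,0,0,-0.035,0],[0.085,0,0,-0.035,-7],[0.085,0,0,-0.015,-7]]'; python3 -m pendant '[[0.085,0,0,0,-7],[0.085,0,0,0,-7],[0.085,0,0,0,-7],[0.085,0,0,0,-7],[0.085,0,0,0,-7],[0.085,0,0,0,-7],[0.085,0,0,0,-7],[0.085,0,0,0,-7],[0.085,0,0,0,-7],[0.085,0,0,0,-7],[0.085,0,0,0,-5.6]]'; python3 go.py 488.3 -50.5 136 166.4
python3 -m pendant '[[0.085,0,0,0,0]]'
```

```text
t: 16.95
eef_pos: [0.5325, 0.1251, 0.3989]
tool_rot: [0.002, 0.703, 0.712, 0.003]
contact_force: [0.9, 0.7, 0.3]
gripper_width: 0.993
grasp_force: 0.0
t: 17.87
eef_pos: [0.5318, 0.1239, 0.394]
tool_rot: [0.0, 0.119, 0.993, -0.0]
contact_force: [-0.3, -0.5, -0.1]
gripper_width: 0.995
grasp_force: 0.0
t 17.87 phi 166.34 turn -0.06 shift mm [   1.2 -179.8  103. ] q7 0.59 F [-0.3 -0.5 -0.1] w 85.0 gf 0.0
t: 17.95
eef_pos: [0.5319, 0.1238, 0.3938]
tool_rot: [0.0, 0.12, 0.993, 0.0]
contact_force: [0.6, -0.8, -0.2]
gripper_width: 0.994
grasp_force: 0.0
```

```bash
python3 -m pendant '[[0.085,0,-0.03,0,0],[0.085,0,-0.03,0,0],[0.085,0,-0.03,0,0],[0.085,0,-0.03,0,0],[0.085,0,-0.03,0,0],[0.085,0.001,-0.03,0,0],[0.085,0,0,0,0]]'; python3 go.py 488.3 -50.5 136 166.4
python3 - <<'E'
from fit import *
a,D=bot.read_camera("top");b,_=bot.read_camera("side")
cv2.imwrite("pics/m1.png",np.hstack([cv2.resize(a[160:280,170:430],None,fx=1.5,fy=1.5,interpolation=2),cv2.resize(b[180:340,200:360],None,fx=1.125,fy=1.125,interpolation=2)]) if 0 else np.vstack([cv2.resize(a[170:280,170:430],(650,275),interpolation=2),cv2.resize(b[170:300,200:460],(650,325),interpolation=2)]))
P=cloud("top",D)
rect(P,(.48,.62,.05,.24),.055,.2,"bed")
rect(P,(.4,.62,-.5,-.25),.045,.2,"segD")
E
```

```text
t: 18.53
eef_pos: [0.4861, -0.0566, 0.3928]
tool_rot: [-0.001, 0.128, 0.992, -0.002]
contact_force: [-0.1, 0.8, -0.2]
gripper_width: 0.996
grasp_force: 0.0
t 18.53 phi 165.3 turn -1.1 shift mm [ -0.7   6.4 101.8] q7 0.96 F [-0.1  0.8 -0.2] w 85.1 gf 0.0
bed 449 [543.5 179.3] [ 63.4 110. ] 75.6 mean [543.6 183.5] z 0.0682
bed 206 [533.4 120.6] [39.8 52.3] 76.1 mean [532.6 120.1] z 0.0667
bed 36 [516.7  73.5] [ 8.2 40.3] 76.5 mean [516.8  73.4] z 0.0615
segD 418 [ 571.9 -356.9] [106.6  40.8] 74.5 mean [ 571.2 -356.4] z 0.0543
segD 213 [ 508.1 -338.3] [52.3 40.7] 76.4 mean [ 507.8 -337.6] z 0.0548
```

View pics/m1.png

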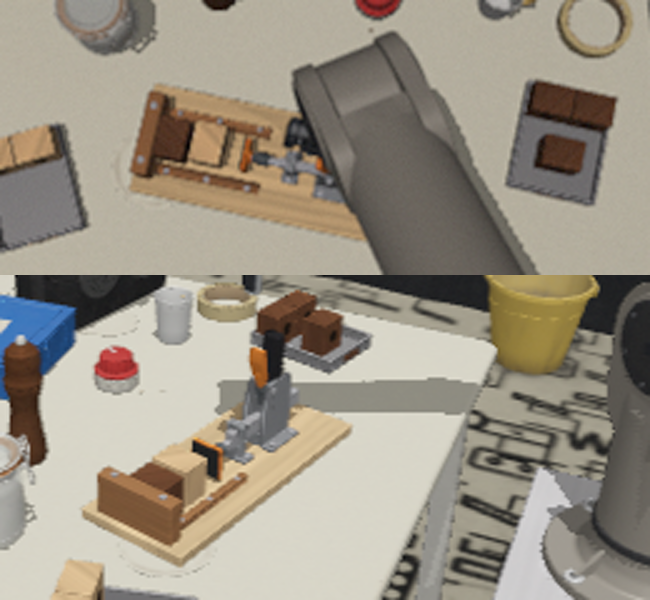

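```bash
python3 -m pendant '[[0.085,-0.0007,0.0064,0,-1.1],[0.085,0,0,0,0]]'; python3 go.py 488.3 -50.5 136 166.4
```

```text
t: 18.8
eef_pos: [0.4901, -0.0419, 0.3938]
tool_rot: [0.001, 0.111, 0.994, 0.001]
contact_force: [0.1, 0.1, 0.5]
gripper_width: 0.993
grasp_force: 0.0
t 18.8 phi 167.28 turn 0.88 shift mm [ -0.3  -8.7 102.8] q7 0.96 F [0.1 0.1 0.5] w 84.8 gf 0.0
```

```bash
python3 -m pendant '[[0.085,0,-0.0075,0,0.9],[0.085,0,0,0,0],[0.085,0,0,0,0],[0.085,0,0,0,0]]'; python3 go.py 488.3 -50.5 136 166.4
```

```text
t: 19.13
eef_pos: [0.488, -0.0516, 0.3931]
tool_rot: [-0.0, 0.12, 0.993, 0.0]
contact_force: [0.4, 0.0, 0.6]
gripper_width: 0.995
grasp_force: 0.0
t 19.13 phi 166.19 turn -0.21 shift mm [ -0.    1.1 102.1] q7 0.96 F [0.4 0.  0.6] w 85.0 gf 0.0
```

```bash
python3 -m pendant '[[0.085,0,0.001,0.02,-0.2],[0.085,0,0,0.025,0],[0.085,0,0,0.025,0],[0.085,0,0,0.02,0],[0.085,0,0,0.012,0],[0.085,0,0,0,0],[0.085,0,0,0,0]]' 20; python3 go.py 488.3 -50.5 136 166.4
python3 -m pendant '[[0.07,0,0,0,0],[0.06,0,0,0,0],[0.055,0,0,0,0],[0.05,0,0,0,0]]'
python3 -m pendant '[[0.045,0,0,0,0],[0.04,0,0,0,0]]'
python3 -m pendant '[[0.036,0,0,0,0],[0.034,0,0,0,0],[0.034,0,0,0,0]]';python3 go.py 488.3 -50.5 136 166.4
```

```text
t: 19.72
eef_pos: [0.4884, -0.0505, 0.2913]
tool_rot: [-0.0, 0.118, 0.993, 0.0]
contact_force: [0.7, 0.4, -0.5]
gripper_width: 0.997
grasp_force: 0.0
t 19.72 phi 166.41 turn 0.01 shift mm [ 0.1 -0.   0.3] q7 0.81 F [ 0.7  0.4 -0.5] w 85.1 gf 0.0
t: 20.05
eef_pos: [0.4892, -0.0496, 0.2928]
tool_rot: [0.002, 0.118, 0.993, 0.001]
contact_force: [1.5, 4.6, 3.3]
gripper_width: 0.587
grasp_force: 2.4
t: 20.22
eef_pos: [0.4896, -0.049, 0.2932]
tool_rot: [0.002, 0.118, 0.993, 0.001]
contact_force: [0.5, 4.6, 4.6]
gripper_width: 0.469
grasp_force: 3.2
t: 20.47
eef_pos: [0.4892, -0.0511, 0.2931]
tool_rot: [0.002, 0.119, 0.993, -0.001]
contact_force: [-1.6, -2.3, 13.4]
gripper_width: 0.402
grasp_force: 8.5
t 20.47 phi 166.34 turn -0.06 shift mm [1.1 0.4 2.1] q7 0.81 F [-1.6 -2.3 13.4] w 34.3 gf 8.5
```

```bash
python3 -m pendant '[[0.06,0,0,0,0],[0.076,0,0,0,0],[0.076,0,0,0,0],[0.076,0,0,0,0],[0.06,0,0,0,0],[0.05,0,0,0,0],[0.042,0,0,0,0],[0.036,0,0,0,0],[0.034,0,0,0,0],[0.034,0,0,0,0]]'
cat > bed.py <<'E'
from fit import *
a,D=bot.read_camera("top");P=cloud("top",D);rect(P,(.48,.62,.05,.24),.055,.075,"bed")
M=P[(P[...,2]>.05)&(P[...,2]<.075)&(P[...,1]>.05)&(P[...,1]<.2)&(P[...,0]>.48)]*1000-[509.1,35,0]
x=M[:,0]*.2368+M[:,1]*.9716;y=-M[:,0]*.9716+M[:,1]*.2368
print("x hist",np.histogram(x[abs(y)<15],bins=np.arange(30,125,3)))
E
python3 bed.py; python3 go.py 488.3 -50.5 136 166.4
```

```text
t: 21.3
eef_pos: [0.489, -0.051, 0.2925]
tool_rot: [0.001, 0.119, 0.993, -0.001]
contact_force: [-3.1, -2.5, 14.1]
gripper_width: 0.4
grasp_force: 9.1
bed 448 [543.5 178.9] [ 62.6 109.5] 76.8 mean [543.9 183.3] z 0.0682
bed 208 [533.3 120.3] [39.9 52.4] 76.2 mean [532.5 120.1] z 0.0663
bed 33 [520.6  85. ] [ 7.8 40.4] 76.1 mean [520.   84.9] z 0.0623
x hist (array([ 1,  1,  0,  1,  2,  8,  8,  8,  4,  0,  0,  0,  2, 13,  9,  8,  8,
        8, 10,  9,  7,  9,  7,  9, 10,  7,  3,  0,  8, 10,  7]), array([ 30,  33,  36,  39,  42,  45,  48,  51,  54,  57,  60,  63,  66,
        69,  72,  75,  78,  81,  84,  87,  90,  93,  96,  99, 102, 105,
       108, 111, 114, 117, 120, 123]))
t 21.35 phi 166.35 turn -0.05 shift mm [0.8 0.3 1.5] q7 0.81 F [-2.1 -3.3 13.2] w 33.8 gf 9.0
```

```bash
python3 -m pendant '[[0.06,0,0,0,0],[0.078,0,0,0,0],[0.078,0,0,0,0],[0.078,0,0,0,0],[0.078,0,0,0,0],[0.06,0,0,0,0],[0.05,0,0,0,0],[0.042,0,0,0,0],[0.036,0,0,0,0],[0.032,0,0,0,0],[0.032,0,0,0,0],[0.032,0,0,0,0]]'
python3 bed.py; python3 go.py 488.3 -50.5 136 166.4
```

```text
t: 22.35
eef_pos: [0.4889, -0.0515, 0.2929]
tool_rot: [0.001, 0.119, 0.993, -0.002]
contact_force: [-6.6, -4.2, 20.8]
gripper_width: 0.384
grasp_force: 18.3
bed 446 [543.5 179. ] [ 63.1 109.5] 76.3 mean [544.3 183.5] z 0.0679
bed 209 [533.4 120.3] [40.3 52.4] 75.7 mean [532.6 120. ] z 0.0666
bed 35 [522.5  90.9] [ 8.3 43.4] 75.5 mean [521.8  90.9] z 0.0623
x hist (array([ 0,  0,  2,  2,  1,  0,  0,  5,  9,  8,  4,  0,  3, 12,  9,  9,  7,
       10, 11,  6, 10,  9,  8,  9,  7,  8,  4,  0,  4, 12,  9]), array([ 30,  33,  36,  39,  42,  45,  48,  51,  54,  57,  60,  63,  66,
        69,  72,  75,  78,  81,  84,  87,  90,  93,  96,  99, 102, 105,
       108, 111, 114, 117, 120, 123]))
t 22.4 phi 166.31 turn -0.09 shift mm [0.8 0.8 2. ] q7 0.81 F [-5.9 -4.9 21.2] w 32.7 gf 18.3
```

```bash
python3 -m pendant '[[0.08,0,0,0,0],[0.08,0,0,0,0],[0.08,0,0,0,0],[0.08,0,0,0,0],[0.08,0,0,0,0],[0.08,0,0,0,0]]'; python3 -m pendant '[[0.06,0,0,0,0],[0.06,0,0,0,0],[0.05,0,0,0,0],[0.045,0,0,0,0],[0.04,0,0,0,0],[0.036,0,0,0,0],[0.033,0,0,0,0],[0.033,0,0,0,0]]'
python3 bed.py; python3 go.py 488.3 -50.5 136 166.4
```

```text
t: 22.9
eef_pos: [0.4881, -0.0507, 0.291]
tool_rot: [-0.0, 0.118, 0.993, 0.0]
contact_force: [0.1, -0.6, 0.2]
gripper_width: 0.933
grasp_force: 0.0
t: 23.57
eef_pos: [0.4892, -0.0514, 0.2928]
tool_rot: [0.001, 0.119, 0.993, -0.001]
contact_force: [-3.2, -4.0, 17.1]
gripper_width: 0.387
grasp_force: 10.5
bed 450 [543.3 178.8] [ 63.3 109.4] 76.5 mean [544.2 183.4] z 0.068
bed 237 [532.9 118.8] [48.4 51.6] 75.7 mean [532.  119.1] z 0.0662
x hist (array([ 0,  0,  2,  1,  1,  1,  1,  1,  0,  1,  4, 11,  8,  7, 10,  9,  8,
        8,  9,  9,  9,  7, 10,  9,  8,  9,  7,  2,  8,  8,  9]), array([ 30,  33,  36,  39,  42,  45,  48,  51,  54,  57,  60,  63,  66,
        69,  72,  75,  78,  81,  84,  87,  90,  93,  96,  99, 102, 105,
       108, 111, 114, 117, 120, 123]))
t 23.62 phi 166.33 turn -0.07 shift mm [1.  0.7 1.8] q7 0.81 F [-3.3 -3.5 16.2] w 32.9 gf 10.5
```

```bash
python3 -m pendant '[[0.08,0,0,0,0],[0.08,0,0,0,0],[0.08,0,0,0,0],[0.08,0,0,0,0],[0.08,0,0,0,0],[0.08,0,0,0,0]]'; python3 -m pendant '[[0.06,0,0,0,0],[0.06,0,0,0,0],[0.055,0,0,0,0],[0.05,0,0,0,0]]';python3 -m pendant '[[0.047,0,0,0,0],[0.045,0,0,0,0]]';python3 -m pendant '[[0.043,0,0,0,0],[0.041,0,0,0,0]]';python3 -m pendant '[[0.039,0,0,0,0],[0.037,0,0,0,0]]'
python3 bed.py; python3 go.py 488.3 -50.5 136 166.4
```

```text
t: 24.12
eef_pos: [0.4881, -0.0507, 0.291]
tool_rot: [-0.0, 0.118, 0.993, 0.0]
contact_force: [0.0, 0.4, 0.5]
gripper_width: 0.937
grasp_force: 0.0
t: 24.45
eef_pos: [0.4893, -0.048, 0.2925]
tool_rot: [0.002, 0.117, 0.993, 0.003]
contact_force: [0.3, 8.7, 5.5]
gripper_width: 0.591
grasp_force: 4.3
t: 24.62
eef_pos: [0.4896, -0.0475, 0.2928]
tool_rot: [0.002, 0.117, 0.993, 0.003]
contact_force: [0.3, 8.5, 8.8]
gripper_width: 0.527
grasp_force: 4.5
t: 24.78
eef_pos: [0.4895, -0.0486, 0.2928]
tool_rot: [0.002, 0.118, 0.993, 0.002]
contact_force: [1.4, 6.5, 6.2]
gripper_width: 0.482
grasp_force: 3.8
t: 24.95
eef_pos: [0.4893, -0.0499, 0.2928]
tool_rot: [0.002, 0.118, 0.993, 0.0]
contact_force: [-1.9, 1.8, 14.8]
gripper_width: 0.437
grasp_force: 9.7
bed 677 [536.9 155.8] [110.4 108.9] 75.6 mean [540.4 163. ] z 0.0674
x hist (array([ 0,  0,  1,  0,  1,  3,  2,  1,  2,  0,  0,  0,  4,  8,  9,  9, 11,
        6,  9,  9,  9,  8,  9,  9,  7, 10,  6, 12,  7,  8,  9]), array([ 30,  33,  36,  39,  42,  45,  48,  51,  54,  57,  60,  63,  66,
        69,  72,  75,  78,  81,  84,  87,  90,  93,  96,  99, 102, 105,
       108, 111, 114, 117, 120, 123]))
t 25.0 phi 166.41 turn 0.01 shift mm [ 0.9 -0.9  1.9] q7 0.81 F [-2.3  1.3 13.7] w 37.4 gf 9.6
```

```bash
python3 -m pendant '[[0.036,0,0,0,0],[0.036,0,0,0,0]]' 20;python3 -m pendant '[[0.035,0,0,0,0],[0.035,0,0,0,0]]';python3 -m pendant '[[0.034,0,0,0,0],[0.034,0,0,0,0]]';python3 bed.py; python3 go.py 488.3 -50.5 136 166.4
```

```text
t: 25.17
eef_pos: [0.4893, -0.0502, 0.2929]
tool_rot: [0.001, 0.119, 0.993, -0.0]
contact_force: [-2.6, 0.4, 14.8]
gripper_width: 0.422
grasp_force: 12.7
t: 25.33
eef_pos: [0.4892, -0.0505, 0.293]
tool_rot: [0.001, 0.119, 0.993, -0.0]
contact_force: [-3.8, -2.3, 17.7]
gripper_width: 0.418
grasp_force: 16.0
t: 25.5
eef_pos: [0.4892, -0.0507, 0.2931]
tool_rot: [0.001, 0.119, 0.993, -0.001]
contact_force: [-4.6, -2.5, 18.8]
gripper_width: 0.41
grasp_force: 18.0
bed 674 [538.  155.3] [110. 110.] 76.3 mean [540.3 163.1] z 0.0676
x hist (array([ 0,  0,  0,  0,  0,  1,  0,  2,  1,  1,  0,  0,  3,  9,  8, 11,  9,
        8,  9,  7,  9, 10,  7,  9,  7,  8, 10,  7, 11,  8,  7]), array([ 30,  33,  36,  39,  42,  45,  48,  51,  54,  57,  60,  63,  66,
        69,  72,  75,  78,  81,  84,  87,  90,  93,  96,  99, 102, 105,
       108, 111, 114, 117, 120, 123]))
t 25.55 phi 166.34 turn -0.06 shift mm [ 0.9 -0.1  2.1] q7 0.81 F [-4.3 -2.  18.1] w 35.0 gf 18.0
```

```bash
python3 -m pendant '[[0.034,0,-0.001,0,0],[0.034,0,0,0,0],[0.034,0,0,0,0]]' 24;python3 -m pendant '[[0.033,0,0,0,0],[0.033,0,0,0,0],[0.033,0,0,0,0]]'; python3 go.py 488.3 -50.5 136 166.4
```

```text
t: 25.8
eef_pos: [0.4891, -0.0511, 0.2932]
tool_rot: [0.002, 0.119, 0.993, -0.0]
contact_force: [-4.5, -0.2, 17.6]
gripper_width: 0.404
grasp_force: 17.4
t: 26.05
eef_pos: [0.489, -0.0514, 0.2932]
tool_rot: [0.001, 0.119, 0.993, -0.0]
contact_force: [-4.4, -1.7, 20.6]
gripper_width: 0.395
grasp_force: 20.8
t 26.05 phi 166.34 turn -0.06 shift mm [0.9 0.7 2.2] q7 0.81 F [-4.4 -1.7 20.6] w 33.7 gf 20.8
```

```bash
python3 -m pendant '[[0.032,0,-0.0007,0,0],[0.032,0,0,0,0],[0.032,0,0,0,0],[0.032,0,0,0,0],[0.032,0,0,0,0],[0.032,0,0,0,0]]'; python3 go.py 488.3 -50.5 136 166.4
python3 - <<'E'
from h import *
a,D=bot.read_camera("top");b,_=bot.read_camera("side")
cv2.imwrite("pics/m2.png",np.vstack([cv2.resize(a[170:280,170:430],(650,275),interpolation=2),cv2.resize(b[185:285,225:425],(650,325),interpolation=2)]))
E
```

```text
t: 26.55
eef_pos: [0.4889, -0.0517, 0.2933]
tool_rot: [0.002, 0.119, 0.993, -0.0]
contact_force: [-4.3, -1.0, 20.0]
gripper_width: 0.386
grasp_force: 21.9
t 26.55 phi 166.35 turn -0.05 shift mm [0.9 1.1 2.3] q7 0.81 F [-4.3 -1.  20. ] w 33.0 gf 21.9
```

View pics/m2.png

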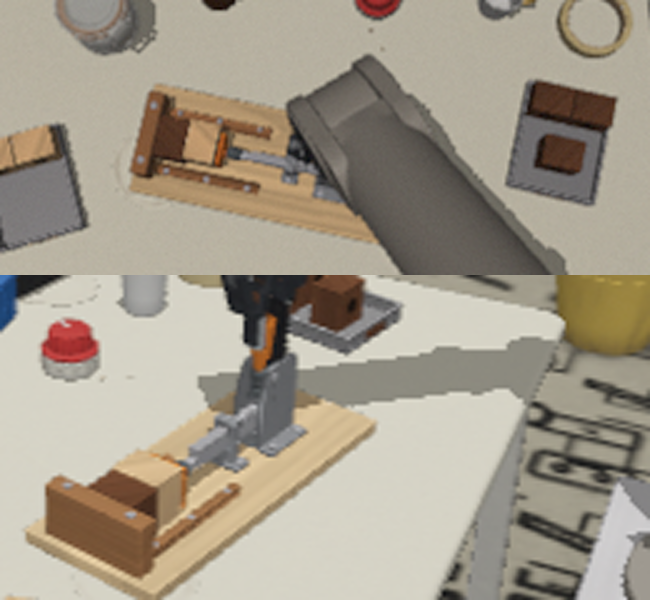

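```bash
python3 -m pendant '[[0.032,0,0,0,0],[0.032,0,0,0,0],[0.032,0,0,0,0]]'; python3 -c "
from station import bot
print(bot.hand_in())"
```

```text
t: 26.9
eef_pos: [0.4889, -0.0517, 0.2933]
tool_rot: [0.002, 0.119, 0.993, -0.0]
contact_force: [-4.8, -0.4, 20.8]
gripper_width: 0.389
grasp_force: 21.9
the job is handed in; nothing more can be done
None
```

I handed the job in at 26.9 s: the dark segment is back in its tray, and the light one is pressed tight against the fixed dark one. The hand is still squeezing the trigger at about 22 N, which I estimate gives 14 to 16 N at the pad; that is worked out from the grip force, because the spring could not be measured directly.

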